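# Pack two filter plugs down a column with the packing rod

## Task

Take the blue-handled packing rod out of its white stand and push the two filter plugs in the clear upright tube all the way down, until they are stacked without a gap and sit firmly on the hidden stop at the bottom; lean on them there with about 18 newtons for a full second, never with more than 32. Then put the rod back in its stand, standing upright and fully down, and do not shove the other things on the bench about.

Things in the scene. Friction and masses are not known exactly. Their poses are not given: they have to be found in the camera images.
- column: fixed clear tube upright in a black square foot (100 x 100 x 22 mm). Origin at the centre of the foot's underside, z up the tube's axis. Tube 31 mm outside, 24 mm inside. A black sleeve (to 52 mm height) hides the stop for the plugs: a flat floor in the bore, unmeasured, anywhere from 24 to 44 mm above the origin. The tube breaks if the rod is rammed on it with more than 20 N
- column_mouth (a point): centre of the tube's open mouth, 125 mm above the foot's underside, on the tube's axis. From 24 to 120 mm height four narrow clear spring strips line the bore and narrow it to 21 mm
- plug_low_center (a point): centre of the lower (orange) filter plug, a cylinder 22 mm in diameter and 16 mm tall, gripped by the spring strips 24 mm or more above the stop. Sliding the plugs down takes 3 to 8 N all the way; only when this plug stands on the stop does the push rise past 10 N, steeply
- plug_top_center (a point): centre of the upper (purple) filter plug, the same size, held in the upper tube with a gap of 2 to 8 mm over the lower one
- rod_handle (a point): centre of the packing rod's blue handle, where to grip it: an upright cylinder 26 mm in diameter and 46 mm tall. Below it runs a steel shaft 15 mm in diameter with a flat end; the shaft's end is 135 mm below this point. z points from the shaft's end to the handle. 90 g
- rod_tip (a point): centre of the flat lower end of the packing rod, 135 mm below the handle's centre
- stand: fixed white block, 76 x 76 x 60 mm, with one upright hole 19 mm wide and 50 mm deep in the middle of its top, with a 3 mm chamfer. Origin at the centre of its underside. The rod starts standing in the hole, its end on the hole's floor, 10 mm above the origin, and goes back there
- stand_hole (a point): centre of the hole's mouth in the top of the stand, 60 mm above its underside
- wash_bottle: white wash bottle with a thin spout, 64 mm diameter, 150 mm tall, origin under its centre; a bystander
- sample_jar: small jar with a red lid, 48 mm diameter, 55 mm tall, origin under its centre; a bystander
- plug_dish: grey open dish, 90 x 70 x 25 mm, origin under its centre; a bystander
Mind the look-alikes: they are no part of the job. Leave any orange look-alike of the part that bears rod_handle alone.

How it is judged:
By the outcome, as a careful person would: the job done as asked, in the order asked, and still so for the second after the job is handed in, with the robot touching nothing.
It also fails if it takes over 58 s, if anything falls off the work surface, if the arm or the gripper's body presses on something with over 40 N, if the wrist force passes 120 N, or if a joint passes its speed limit or range.

## Robot

A 6-joint arm with a two-finger parallel gripper is mounted at the origin on the work surface. World frame = base frame: x ahead of the robot, y to its left, z up, the work surface at z = 0. Lengths are in mm, angles in rad, forces in N, time in s.
With the tool pointing down it reaches from about 300 to 875 mm from the base axis. Payload 6.4 kg.
Tool frame: the origin (TCP) lies between the finger pads; the fingertips stand 25 mm ahead of it and the grasp point (between the pads) lies 6 mm ahead of it; x points along the fingers, y is the direction in which the jaws open and shut, and the axes are right-handed (so a half turn about x gives the same grasp; the last joint's range is limited). The gripper opens to 88 mm and grips with 3 to 60 N. Pads are 18 mm wide; open, the fingers measure 123 mm over their backs; the gripper's body (75 mm by 187 mm) begins 45 mm behind the grasp point.
Start: joints at [-1.316, 0.181, 1.607, -0, 1.354, -0.206], TCP at [255.7, -515.033, 263.714] pointing down, gripper open.
Joint ranges: [-2.99, 2.99], [-0.89, 2.07], [0.3, 2.58], [-1.14, 4.28], [0, 2.63], [-3.12, 3.12]. Speed limits (rad/s): [2.57, 2.57, 3.01, 3.14, 3.14, 3.14].

## Interface

Orientations are given as a 3x3 rotation matrix whose columns are the frame's x, y, z axes.
In Python, from bench import readout, imaging, bot, models gives the robot as it stands.
- The arm moves only by the shell command python3 -m handwheel 'ROWS' [FORCE]. ROWS is JSON, one flat list of numbers, 7 for each row, row after row: the shift along the tool's x, y, z in mm, then the turn, a rotation vector about the tool's x, y, z in rad, then the closure, from -1 (fully open) to 1 (shut). In form: [tx, ty, tz, wx, wy, wz, gripper, tx, ty, tz, wx, wy, wz, gripper, ...]. A call has 1 to 8 rows; each row shifts and turns the pose as measured when the row begins, along the tool's axes as they then stand; what a row does not reach is not made up. A row lasts 1/12 s, in which the tool goes at most 41.7 mm and 7.16 degrees, less where a joint would pass 70% of its speed; a pose out of reach is approached as far as the arm can. A call with a gripper value outside its range is refused whole. The fingers move at their own pace and stop on an object; FORCE is the grip in N (left out, the last holds). Time passes only in rows, so rows that do not move let the fingers close. It gives the time, the measured TCP pose, the force and the opening at its end, in the units of the state.
- readout.get_obs(): the state, without advancing time (a new reading comes with each control period).
- imaging.read_camera(name): name is "side" or "top" or "wrist"; returns the picture (480x640x3 uint8, red, green, blue); there is no depth.
- imaging.camera_params(name): a dict with "fx", "fy", "cx", "cy" (pixels), "origin" and "orientation" of the camera in the world. Camera axes: x right, y up, looking along -z (the intrinsics and any distortion apply to the point x, -y, -z); pixel columns grow to the right and rows downward; lengths in mm; the calibration is good to about 2 mm. A picture is of the moment at which its call begins: read the wrist's pose just before it. camera_params takes no time and is no camera call; for the wrist camera it gives the pose at the moment of the call.
- bot.hand_in(): hands the job in, once; it reports no verdict.
Trained networks look in the newest picture that a camera, given by its name, has taken for a name from the list of things; names that differ only in an ending like _2 or _b are one class to them, and where a whole thing is asked for, a point or a joint stands for the part that bears it (a point fixed in the world has none). Each returns a list of dicts, best first, with "p" (0 to 1); they miss things now and then, are a little off and sometimes report something else, mostly with a low value. They report only what shows in the picture. A call takes as long as a camera call. They do not tell look-alikes from the thing itself.
- models.trace(camera, query): "region" (480x640 bool, what is visible of it) and "xy" ([column, row] in pixels, amid what is visible of it).
The state is a dict: "clock": time; "joint_positions": joint angles; "joint_vel": joint speeds; "joint_efforts": joint torques, N m; "eef_pos": TCP position; "orientation": TCP orientation; "wrist_force": force on the tool from outside, world axes, zero at the start; "moment": the same for the moment, N m; "opening": finger opening in mm.
Only numpy, scipy, OpenCV 4.12 (cv2) and the standard library are available. Lean on these libraries where they do the work, as an engineer would, in place of code of your own. Each camera call takes 0.05 s, during which the arm holds its last target.

## Working session

There is one attempt and no reset: what is moved stays moved. The work goes in short steps, Python scripts to look and compute and a shell command to move; the robot and the scene stay as the last step left them, time stands still between calls to the robot, and variables do not carry over. Pictures are saved under pics/ and viewed, and the job is handed in when it is done.

```bash
mkdir -p pics; ls; python3 - <<'E'
from bench import readout, imaging, bot, models
import cv2, numpy as np
o=readout.get_obs(); print({k:np.round(v,3).tolist() for k,v in o.items()})
for c in ["side","top"]:
    im=imaging.read_camera(c); cv2.imwrite(f"pics/{c}0.png",im[:,:,::-1])
    p=imaging.camera_params(c); print(c,{k:np.round(v,4).tolist() if not isinstance(v,str) else v for k,v in p.items()})
    for q in ["rod_handle","column","stand"]:
        for r in models.trace(c,q)[:4]: print(c,q,round(r["p"],2),np.round(r["xy"]),r["region"].sum())
print(imaging.camera_params("wrist"))
E
```

```text
pics
{'clock': 0.0, 'joint_positions': [-1.316, 0.182, 1.608, -0.0, 1.354, -0.206], 'joint_vel': [0.002, -0.002, -0.0, -0.001, 0.0, 0.0], 'joint_efforts': [0.0, -43.387, -34.184, 0.07, 0.039, -0.0], 'eef_pos': [255.572, -514.549, 262.817], 'orientation': [[-0.0, 0.445, -0.896], [0.002, -0.896, -0.445], [-1.0, -0.002, -0.0]], 'wrist_force': [0.492, 0.019, -0.43], 'moment': [0.0, 0.014, -0.011], 'opening': 88.379}
side {'fx': 550.7231, 'fy': 550.7231, 'cx': 312.3057, 'cy': 236.2346, 'origin': [423.3219, -652.7247, 847.9398], 'orientation': [[0.9658, 0.1978, -0.1675], [-0.2588, 0.7015, -0.6641], [-0.0139, 0.6847, 0.7287]]}
side rod_handle 0.7 [315. 335.] 733
side rod_handle 0.69 [240. 311.] 749
side rod_handle 0.66 [293. 288.] 611
side rod_handle 0.62 [354. 280.] 701
side stand 0.71 [288. 318.] 2072
side stand 0.71 [208. 188.] 567
top {'fx': 465.5395, 'fy': 465.5395, 'cx': 320.4605, 'cy': 229.8869, 'origin': [412.2322, 3.4642, 1106.3881], 'orientation': [[-0.0184, 0.9859, -0.166], [-0.9997, -0.0151, 0.0211], [0.0183, 0.1664, 0.9859]]}
top rod_handle 0.72 [362. 294.] 165
top rod_handle 0.67 [356. 205.] 197
top rod_handle 0.58 [360. 248.] 172
top rod_handle 0.53 [401. 248.] 219
top column 0.57 [258. 250.] 1789
top stand 0.61 [353. 258.] 1098
top stand 0.59 [254. 247.] 51
{'fx': 423.6964574909679, 'fy': 423.6964574909679, 'cx': 318.0751142990467, 'cy': 242.2091357911133, 'origin': array([ 325.62877687, -480.94038322,  384.33124782]), 'orientation': array([[ 0.44392215,  0.85382027,  0.27188982],
       [-0.89606484,  0.42332028,  0.1336703 ],
       [-0.00096606, -0.30297011,  0.95299957]])}
```

View pics/side0.png

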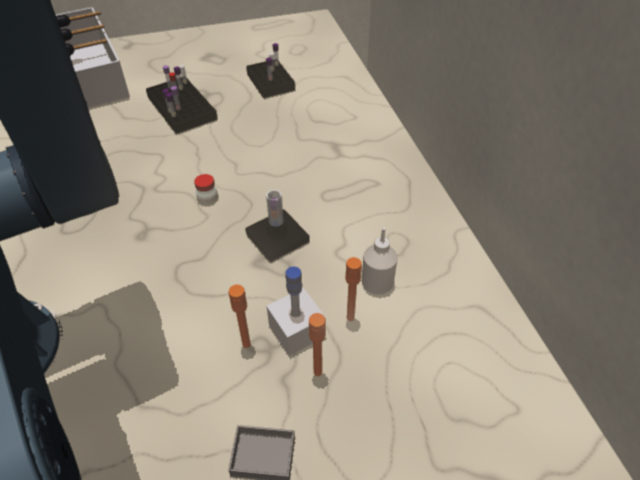

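View pics/top0.png

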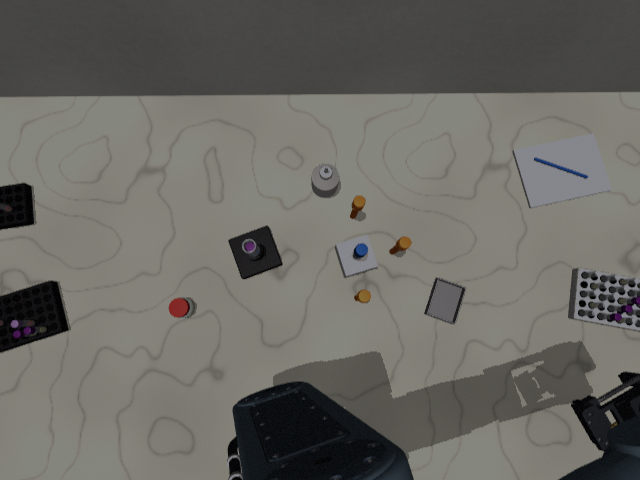

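Candidates for the rod, by their pixels in the side view: blue handle (293,280), standing in the white stand; orange look-alikes at (238,300), (317,328) and (353,270). There is also a blue pen lying flat in the top view at (560,167). The description picks the blue one in the stand, so I'll crop to check and triangulate.

```bash
cat > h.py <<'E'
import numpy as np, cv2
from bench import readout, imaging, bot, models
def ray(p,uv):
    d=np.array([(uv[0]-p["cx"])/p["fx"],-(uv[1]-p["cy"])/p["fy"],-1.0]); d=np.array(p["orientation"])@d
    return np.array(p["origin"],float),d/np.linalg.norm(d)
def proj(p,X):
    c=np.array(p["orientation"]).T@(np.array(X,float)-np.array(p["origin"])); 
    return np.array([p["cx"]+p["fx"]*c[0]/-c[2],p["cy"]-p["fy"]*c[1]/-c[2]])
def onz(p,uv,z):
    o,d=ray(p,uv); return o+d*(z-o[2])/d[2]
def tri(obs):
    A=np.zeros((3,3));b=np.zeros(3);rs=[ray(p,uv) for p,uv in obs]
    for o,d in rs:
        M=np.eye(3)-np.outer(d,d);A+=M;b+=M@o
    X=np.linalg.solve(A,b); return X,[np.linalg.norm((np.eye(3)-np.outer(d,d))@(X-o)) for o,d in rs]
E
python3 - <<'E'
from h import *
S=cv2.imread("pics/side0.png");T=cv2.imread("pics/top0.png")
a=cv2.resize(S[170:400,190:420],(600,600),interpolation=cv2.INTER_CUBIC); cv2.imwrite("pics/cs.png",a)
a=cv2.resize(T[150:320,220:447],(800,600),interpolation=cv2.INTER_CUBIC); cv2.imwrite("pics/ct.png",a)
ps=imaging.camera_params("side");pt=imaging.camera_params("top")
def blob(I,lo,hi,box):
    h=cv2.cvtColor(I,cv2.COLOR_BGR2HSV); m=cv2.inRange(h,lo,hi); x0,y0,x1,y1=box
    k=np.zeros_like(m);k[y0:y1,x0:x1]=m[y0:y1,x0:x1]; n,l,st,c=cv2.connectedComponentsWithStats(k)
    return [(np.round(c[i],1),st[i].tolist()) for i in range(1,n) if st[i][4]>30]
bl=((100,100,50),(130,255,255)); og=((3,150,60),(15,255,255))
bs=blob(S,*bl,(200,200,420,400));bt=blob(T,*bl,(250,150,450,320)); print(bs,bt)
print(tri([(ps,bs[0][0]),(pt,bt[0][0])]))
for c in ["side","top"]:
    imaging.read_camera(c)
    for q in ["wash_bottle","sample_jar","plug_dish","column","stand","column_mouth","stand_hole","plug_top_center"]:
        for r in models.trace(c,q)[:2]: print(c,q,round(r["p"],2),np.round(r["xy"]),r["region"].sum())
E
```

```text
[(array([292.9, 272.2]), [286, 267, 15, 11, 125])] [(array([361.3, 249.3]), [356, 244, 12, 12, 119])]
(array([529.45393506, -99.18671929, 165.98122896]), [np.float64(0.23099749965087762), np.float64(0.23099749965102595)])
side wash_bottle 0.95 [380. 266.] 1643
side wash_bottle 0.15 [290. 321.] 1988
side sample_jar 0.93 [204. 189.] 558
side plug_dish 0.91 [261. 455.] 3068
side column 0.88 [275. 233.] 2233
side stand 0.97 [288. 319.] 1943
side column_mouth 0.89 [276. 232.] 2331
side plug_top_center 0.74 [289. 319.] 2002
top wash_bottle 0.7 [323. 181.] 751
top sample_jar 0.67 [178. 308.] 464
top plug_dish 0.84 [447. 299.] 1328
top column 0.67 [257. 251.] 1798
top column 0.65 [445. 296.] 1287
top stand 0.65 [352. 260.] 971
top column_mouth 0.78 [259. 251.] 1794
top plug_top_center 0.58 [253. 245.] 71
```

View pics/cs.png

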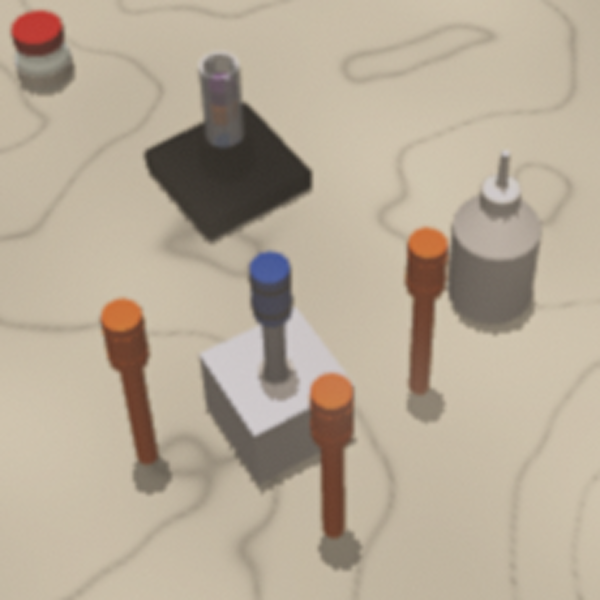

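View pics/ct.png

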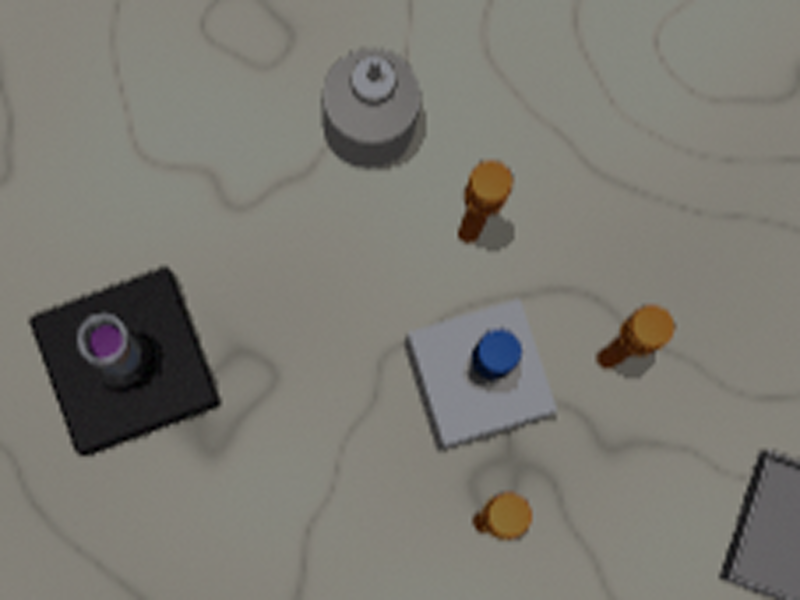

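The crops confirm it. The blue handle stands in the white stand at side (293,272) and top (361,249), with three orange look-alikes around it. The column mouth is at side (274,195) and top (250,246).

```bash
python3 - <<'E'
from h import *
ps=imaging.camera_params("side");pt=imaging.camera_params("top")
S=lambda x,y:(190+x*230/600,170+y*230/600)
T=lambda x,y:(220+x*227/800,150+y*170/600)
print("mouth",tri([(ps,S(219,65)),(pt,T(105,340))]), onz(ps,S(219,65),125),onz(pt,T(105,340),125))
for n,s,t in [("oL",(124,315),(508,515)),("oN",(332,391),(652,328)),("oR",(428,243),(490,183)),("blue",(270,268),(498,352)),("spout",(504,155),(375,70))]:
    print(n,tri([(ps,S(*s)),(pt,T(*t))]))
c=[onz(pt,T(*q),22) for q in [(32,318),(168,268),(218,403),(82,453)]]; print("foot top",np.mean(c,0),[np.round(x) for x in c])
c=[onz(pt,T(*q),60) for q in [(405,338),(520,300),(556,413),(441,449)]]; print("stand top",np.mean(c,0),[np.round(x) for x in c])
c=[onz(ps,S(*q),22) for q in [(146,154),(245,105),(311,178)]]; print("foot side",(c[0]+c[2])/2)
c=[onz(ps,S(*q),60) for q in [(201,356),(298,311),(261,434)]]; print("stand side",(c[1]+c[2])/2)
print("jar",onz(pt,(178,308),55),"wash",onz(pt,(323,181),75))
E
```

```text
mouth (array([545.45047048, 132.91516716, 124.6355237 ]), [np.float64(0.924167835370112), np.float64(0.9241678353699665)]) [546.32454635 132.61445817 125.        ] [544.46948005 132.88538413 125.        ]
oL (array([ 436.66204546, -103.07041294,  154.40809044]), [np.float64(1.3134742950280558), np.float64(1.3134742950279807)])
oN (array([ 543.53616325, -191.36502218,  155.78825108]), [np.float64(1.2416207166773725), np.float64(1.2416207166771527)])
oR (array([631.91832146, -99.02422596, 155.21786125]), [np.float64(1.0957608767044382), np.float64(1.0957608767044047)])
blue (array([529.5477321 , -99.3741276 , 164.50272469]), [np.float64(1.0258762430992707), np.float64(1.025876243099324)])
spout (array([706.28600364, -32.48478099, 147.19734029]), [np.float64(2.4854250399344107), np.float64(2.485425039934599)])
foot top [544.79486622 133.10805655  22.        ] [array([574., 195.,  22.]), array([606., 105.,  22.]), array([515.,  72.,  22.]), array([484., 161.,  22.])]
stand top [526.99314158 -99.02523522  60.        ] [array([551., -51.,  60.]), array([ 575., -126.,   60.]), array([ 502., -147.,   60.]), array([480., -72.,  60.])]
foot side [545.38292585 126.89542904  22.        ]
stand side [ 532.68225278 -102.21001319   60.        ]
jar [418.68173187 299.80326049  55.        ] wash [699.2609622  -26.53529203  75.        ]
```

```bash
python3 -m handwheel '[0,-20,-34.4,0,0,0,-0.2,0,-20,-34.4,0,0,0,-0.2,0,-20,-34.4,0,0,0,-0.2,0,-20,-34.4,0,0,0,-0.2,0,-20,-34.4,0,0,0,-0.2,0,-20,-34.4,0,0,0,-0.2,0,-20,-34.4,0,0,0,-0.2,0,-20,-34.4,0,0,0,-0.2]' 60
```

```text
clock: 1.97
eef_pos: [433.6, -246.8, 263.3]
orientation: [[0.001, 0.431, -0.902], [-0.005, -0.902, -0.431], [-1.0, 0.004, 0.001]]
wrist_force: [1.3, -0.6, 0.1]
opening: 52.9
```

```bash
python3 -m handwheel '[0,-19,-31,0,0,0,-0.2,0,-19,-31,0,0,0,-0.2,0,-19,-31,0,0,0,-0.2,0,-19,-31,0,0,0,-0.2,0,-12,-20,0,0,0,-0.2,0,0,0,0,0,0,-0.2]'
python3 - <<'E'
from h import *
o=readout.get_obs();p=imaging.camera_params("wrist");im=imaging.read_camera("wrist");cv2.imwrite("pics/w1.png",im[:,:,::-1])
print(o["eef_pos"],np.round(o["orientation"],3).tolist(),o["wrist_force"])
h=cv2.cvtColor(im,cv2.COLOR_RGB2HSV);m=cv2.inRange(h,(100,100,40),(130,255,255))
n,l,st,c=cv2.connectedComponentsWithStats(m);print([(st[i].tolist(),c[i]) for i in range(1,n) if st[i][4]>50])
for X in [(529.5,-99.2,168),(529.5,-99.2,122),(545,133,125)]: print(proj(p,X))
E
```

```text
clock: 2.47
eef_pos: [531.8, -90.9, 264.3]
orientation: [[0.005, 0.437, -0.899], [-0.004, -0.899, -0.437], [-1.0, 0.006, -0.003]]
wrist_force: [-0.5, 0.7, -0.7]
opening: 52.7
[531.75225401 -90.92556121 264.29958773] [[0.005, 0.437, -0.899], [-0.004, -0.899, -0.437], [-1.0, 0.006, -0.003]] [-0.47804013  0.68623399 -0.68346758]
[([308, 245, 43, 43, 1433], array([329.05233775, 266.06071179]))]
[328.0314447  267.72738583]
[326.05704368 242.4714932 ]
[-33.1759723   48.56441863]
```

View pics/w1.png

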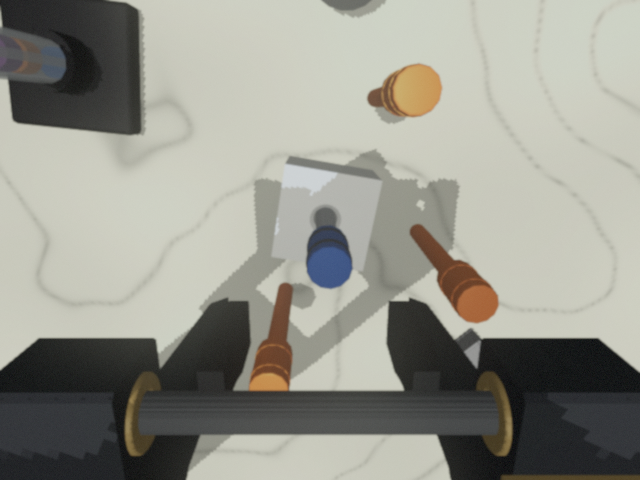

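The wrist view shows the blue handle top at (329,266), within about 1 px of the prediction (328,268). The orange look-alikes stay clear of the finger path. Next I'll correct sideways and descend.

```bash
python3 -m handwheel '[0,6.5,5.7,0,0,0,-0.2,20,0,0,0,0,0,-0.2,20,0,0,0,0,0,-0.2,0,0,0,0,0,0,-0.2]'; python3 -c "
from h import *
o=readout.get_obs();print(np.array(o['orientation']).T@(np.array([529.5,-99.2,151])-o['eef_pos']),np.round(o['orientation'],4))"
```

```text
clock: 2.85
eef_pos: [527.8, -106.0, 224.6]
orientation: [[0.007, 0.437, -0.9], [-0.009, -0.9, -0.437], [-1.0, 0.011, -0.002]]
wrist_force: [-1.4, 0.5, -0.6]
opening: 53.1
[73.58658784 -6.12478989 -4.29371587] [[ 0.0066  0.4367 -0.8996]
 [-0.0086 -0.8996 -0.4367]
 [-0.9999  0.0106 -0.0022]]
```

```bash
cat > d.py <<'E'
# usage: d.py x y z : tool shifts to target TCP, turn to upright tool
from h import *; import sys
t=np.array([float(a) for a in sys.argv[1:4]])
for _ in range(1): o=readout.get_obs()
R=np.array(o['orientation']);v=R.T@np.array([0,0,-1.]);print("clock",round(o['clock'],2),"pos",np.round(o['eef_pos'],1),"shift",np.round(R.T@(t-o['eef_pos']),1),"turn",np.round(np.cross([1,0,0],v),4),"F",np.round(o['wrist_force'],1),"open",round(o['opening'],1))
E
python3 -m handwheel '[0,-6.1,-4.3,0,-0.002,-0.0106,-0.2,0,0,0,0,0,0,-0.2,0,0,0,0,0,0,-0.2]'; python3 d.py 529.5 -99.2 151
```

```text
clock: 3.1
eef_pos: [527.8, -102.0, 225.8]
orientation: [[-0.001, 0.432, -0.902], [0.0, -0.902, -0.432], [-1.0, -0.001, 0.001]]
wrist_force: [1.0, 0.1, 0.3]
opening: 52.8
clock 3.1 pos [ 527.8 -102.   225.8] shift [74.8 -1.8 -2.8] turn [-0.      0.0009  0.001 ] F [1.  0.1 0.3] open 52.8
```

```bash
python3 -m handwheel '[20,-1.8,-2.8,0,0,0,-0.2,20,0,0,0,0,0,-0.2,20,0,0,0,0,0,-0.2,0,0,0,0,0,0,-0.2,0,0,0,0,0,0,-0.2]'; python3 d.py 529.5 -99.2 151
```

```text
clock: 3.52
eef_pos: [533.3, -102.6, 171.4]
orientation: [[0.01, 0.43, -0.903], [-0.005, -0.903, -0.43], [-1.0, 0.008, -0.007]]
wrist_force: [-0.4, 1.1, -0.3]
opening: 53.0
clock 3.52 pos [ 533.3 -102.6  171.4] shift [20.4 -4.9  2.1] turn [ 0.     -0.0068 -0.0084] F [-0.4  1.1 -0.3] open 53.0
```

```bash
python3 - <<'E'
from h import *
for i in range(4):
    im=imaging.read_camera("wrist"); o=readout.get_obs(); print(round(o['clock'],2),np.round(o['eef_pos'],2),np.round(o['joint_positions'],4), np.round(o['wrist_force'],1))
cv2.imwrite("pics/w2.png",im[:,:,::-1])
E
```

```text
3.57 [ 533.12 -102.55  171.36] [-4.0850e-01  2.0650e-01  1.7765e+00 -4.0000e-04  1.1482e+00  7.1770e-01] [ 0.8  0.1 -0.1]
3.62 [ 533.38 -102.58  171.73] [-4.0840e-01  2.0610e-01  1.7762e+00 -4.0000e-04  1.1481e+00  7.1770e-01] [-0.2  0.2 -0.5]
3.67 [ 533.58 -102.61  171.96] [-4.0830e-01  2.0580e-01  1.7760e+00 -4.0000e-04  1.1478e+00  7.1780e-01] [ 0.5 -0.4  0.3]
3.72 [ 533.68 -102.61  171.99] [-4.0820e-01  2.0570e-01  1.7760e+00 -4.0000e-04  1.1475e+00  7.1780e-01] [0.3 0.6 0.2]
```

View pics/w2.png

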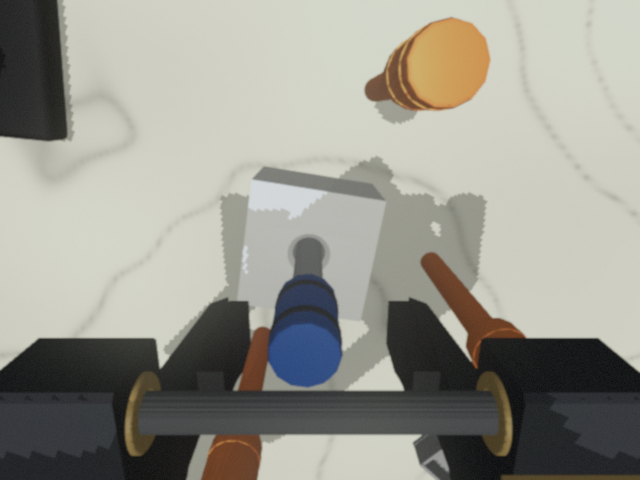

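The handle sits left of the jaw's centre (305 against 318), as computed. I'll correct that.

```bash
python3 -m handwheel '[0,-2.5,1.2,0,-0.0068,-0.0084,-0.2,0,-2.5,1,0,0,0,-0.2,0,0,0,0,0,0,-0.2]'; python3 d.py 529.5 -99.2 151; python3 -c "
from h import *
imaging.read_camera('wrist')";python3 d.py 529.5 -99.2 151
```

```text
clock: 3.97
eef_pos: [530.4, -99.2, 174.6]
orientation: [[0.004, 0.43, -0.903], [-0.002, -0.903, -0.43], [-1.0, 0.003, -0.003]]
wrist_force: [-0.2, -0.5, -0.6]
opening: 52.6
clock 3.97 pos [530.4 -99.2 174.6] shift [23.6 -0.5  0.8] turn [ 0.     -0.0029 -0.0032] F [-0.2 -0.5 -0.6] open 52.6
clock 4.02 pos [530.6 -99.4 174.7] shift [23.7 -0.8  1. ] turn [ 0.     -0.0032 -0.0036] F [-0.2  0.4 -0.4] open 52.6
```

```bash
python3 -m handwheel '[8,-0.5,1,0,-0.003,-0.0036,-0.2,8,0,0,0,0,0,-0.2,7,0,0,0,0,0,-0.2,0,0,0,0,0,0,-0.2]'; python3 d.py 529.5 -99.2 151
```

```text
clock: 4.35
eef_pos: [529.7, -99.4, 150.1]
orientation: [[0.001, 0.431, -0.903], [-0.0, -0.903, -0.431], [-1.0, 0.001, -0.001]]
wrist_force: [-0.5, 0.1, 0.4]
opening: 52.8
clock 4.35 pos [529.7 -99.4 150.1] shift [-0.9 -0.2  0.1] turn [ 0.     -0.0009 -0.0008] F [-0.5  0.1  0.4] open 52.8
```

Excellent. Now close.

```bash
python3 -m handwheel '[0,0,0,0,0,0,1,0,0,0,0,0,0,1,0,0,0,0,0,0,1,0,0,0,0,0,0,1,0,0,0,0,0,0,1,0,0,0,0,0,0,1]' 60; python3 d.py 529.5 -99.2 151
python3 - <<'E'
from h import *
im=imaging.read_camera("wrist");cv2.imwrite("pics/w3.png",im[:,:,::-1])
E
```

```text
clock: 4.85
eef_pos: [529.0, -99.1, 148.5]
orientation: [[-0.002, 0.431, -0.903], [0.001, -0.903, -0.431], [-1.0, -0.001, 0.001]]
wrist_force: [0.5, 0.1, -1.0]
opening: 24.8
clock 4.85 pos [529.  -99.1 148.5] shift [-2.5  0.3 -0.5] turn [-0.      0.0011  0.0014] F [ 0.5  0.1 -1. ] open 24.8
```

View pics/w3.png

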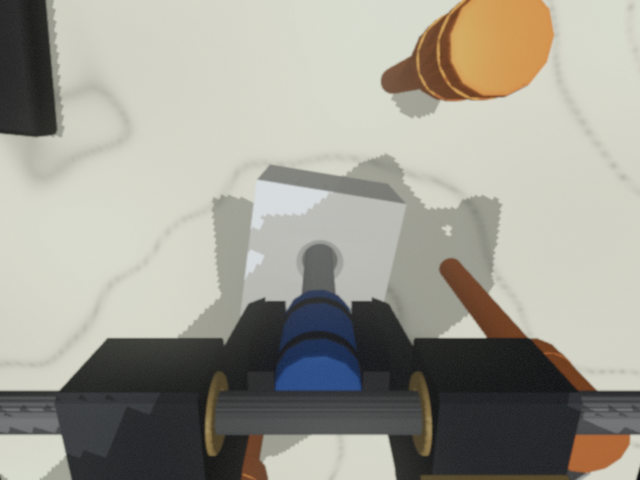

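The grip holds at 24.8 mm with the handle between the pads. The tip sits 138.5 mm below the TCP. Lift straight up.

```bash
python3 -m handwheel '[-12,0,0,0,0,0,1,-20,0,0,0,0,0,1,-22,0,0,0,0,0,1,-22,0,0,0,0,0,1,-22,0,0,0,0,0,1,-22,0,0,0,0,0,1,-15,0,0,0,0,0,1,-5,0,0,0,0,0,1]'; python3 d.py 545 133 310
```

```text
clock: 5.57
eef_pos: [528.9, -99.4, 299.5]
orientation: [[0.001, 0.43, -0.903], [-0.001, -0.903, -0.43], [-1.0, 0.001, -0.001]]
wrist_force: [1.1, -0.4, -1.2]
opening: 24.8
clock 5.57 pos [528.9 -99.4 299.5] shift [ -10.6 -202.9 -114.5] turn [ 0.     -0.0008 -0.0012] F [ 1.1 -0.4 -1.2] open 24.8
```

```bash
python3 -m handwheel '[-2,-26,-15,0,0,0,1,-2,-28,-16,0,0,0,1,-2,-28,-16,0,0,0,1,-2,-28,-16,0,0,0,1,-2,-28,-16,0,0,0,1,0,-28,-16,0,0,0,1,0,-20,-11,0,0,0,1,0,-8,-4,0,0,0,1]'; python3 d.py 545 133 310
python3 - <<'E'
from h import *
im=imaging.read_camera("wrist");cv2.imwrite("pics/w4.png",im[:,:,::-1])
E
python3 d.py 545 133 310
```

```text
clock: 6.23
eef_pos: [545.6, 128.6, 314.2]
orientation: [[0.008, 0.423, -0.906], [-0.004, -0.906, -0.423], [-1.0, 0.006, -0.005]]
wrist_force: [-0.5, -0.8, -1.3]
opening: 24.7
clock 6.23 pos [545.6 128.6 314.2] shift [ 4.2 -4.3 -1.3] turn [ 0.     -0.0053 -0.0065] F [-0.5 -0.8 -1.3] open 24.7
clock 6.28 pos [545.5 129.1 314.2] shift [ 4.2 -3.7 -1.2] turn [ 0.     -0.0054 -0.0059] F [-1.4  0.5 -1. ] open 24.8
```

View pics/w4.png

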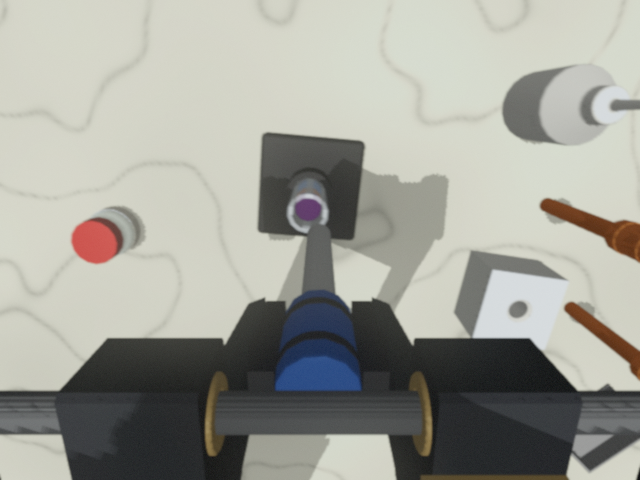

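```bash
python3 -m handwheel '[0,-3.7,-1.2,0,-0.0054,-0.006,1,0,0,0,0,0,0,1,0,0,0,0,0,0,1]'; 
python3 - <<'E'
from h import *
o=readout.get_obs();p=imaging.camera_params("wrist");im=imaging.read_camera("wrist");cv2.imwrite("pics/w5.png",cv2.resize(im[170:270,240:380,::-1],(800,571),interpolation=cv2.INTER_CUBIC))
print(p["origin"]); R=np.array(o["orientation"]);tip=o["eef_pos"]+R[:,0]*138.5
print(proj(p,(545,133,125)),"tip",tip,proj(p,tip))
np.savez("w5.npz",im=im,o=p["origin"],R=p["orientation"],tip=tip)
q=models.trace("wrist","column")
for r in q: print(r["p"],r["xy"])
E
python3 d.py 545 133 310
```

```text
clock: 6.53
eef_pos: [544.5, 131.9, 313.6]
orientation: [[-0.002, 0.424, -0.905], [-0.001, -0.905, -0.424], [-1.0, 0.0, 0.003]]
wrist_force: [0.7, -0.0, -0.6]
opening: 24.9
[615.45467578 164.46938966 434.16253061]
[316.56788128 214.26606447] tip [544.1466013  131.70295045 175.1159406 ] [317.52429383 235.31769573]
0.95 [315.9, 180.1]
clock 6.63 pos [544.5 131.6 313.7] shift [ 3.7 -1.1 -1. ] turn [ 0.      0.0024 -0.    ] F [ 0.1 -0.5 -0.8] open 24.9
```

View pics/w5.png

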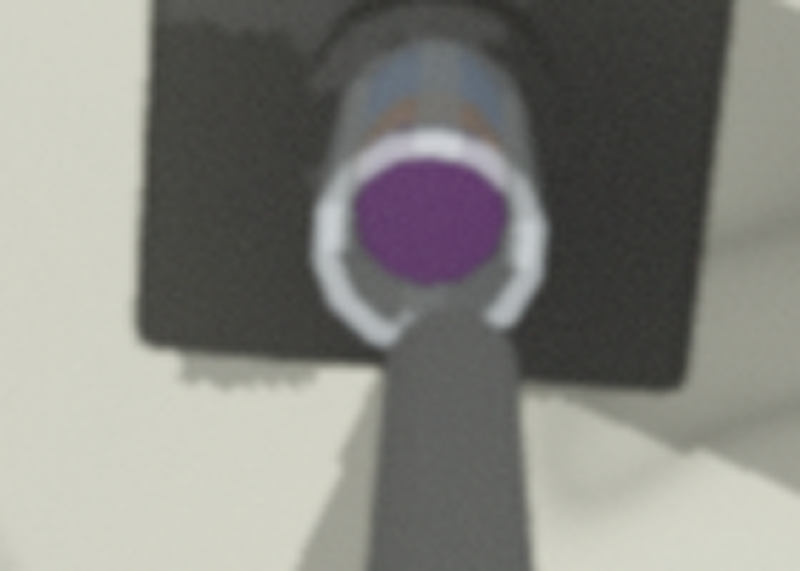

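```bash
python3 - <<'E'
from h import *
d=np.load("w5.npz");p=imaging.camera_params("wrist");p["origin"]=d["o"];p["orientation"]=d["R"]
print(onz(p,(315.25,211.8),125),onz(p,(318.9,234.8),175.1),d["tip"])
E
```

```text
[546.30336743 134.69708786 125.        ] [544.82741777 131.05147449 175.1       ] [544.1466013  131.70295045 175.1159406 ]
```

```bash
python3 -m handwheel '[10,-2,-2,0,0.0024,0,1,12,0,0,0,0,0,1,12,0,0,0,0,0,1,0,0,0,0,0,0,1]'; 
python3 - <<'E'
from h import *
im=imaging.read_camera("wrist")
o=readout.get_obs();p=imaging.camera_params("wrist");im=imaging.read_camera("wrist");cv2.imwrite("pics/w6.png",cv2.resize(im[170:270,240:380,::-1],(800,571),interpolation=cv2.INTER_CUBIC))
R=np.array(o["orientation"]);tip=o["eef_pos"]+R[:,0]*138.5
print("tip",tip,proj(p,tip))
np.savez("w6.npz",im=im,o=p["origin"],R=p["orientation"],tip=tip)
im=imaging.read_camera("side");cv2.imwrite("pics/s6.png",cv2.resize(im[150:270,200:360,::-1],(800,600),interpolation=cv2.INTER_CUBIC))
E
python3 d.py 545.8 134.5 274
```

```text
clock: 6.97
eef_pos: [546.1, 131.3, 276.6]
orientation: [[0.001, 0.419, -0.908], [-0.0, -0.908, -0.419], [-1.0, 0.001, -0.001]]
wrist_force: [0.4, 0.3, -1.0]
opening: 25.3
tip [546.69398175 131.28820865 139.08278669] [317.46491709 235.29080694]
clock 7.12 pos [547.4 131.6 279.7] shift [ 5.7 -3.3  0.3] turn [ 0.     -0.0048 -0.0024] F [ 0.2  1.2 -1. ] open 25.1
```

View pics/w6.png

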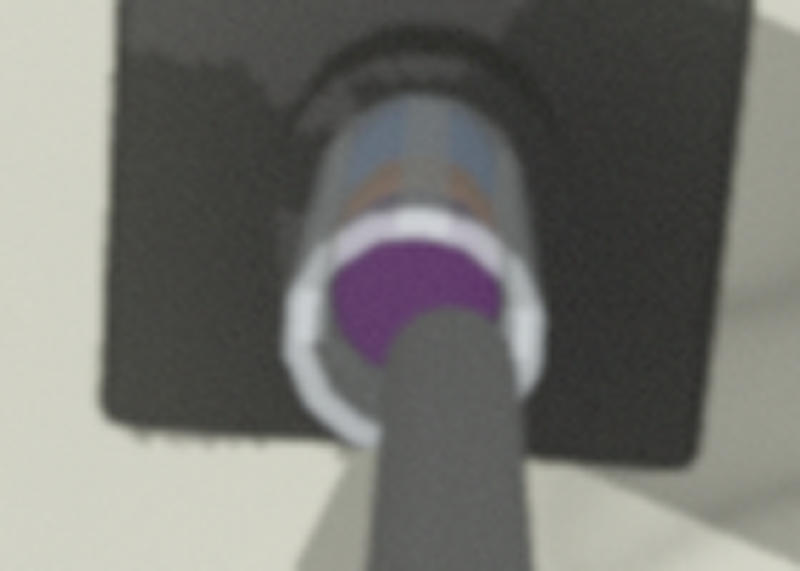

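View pics/s6.png

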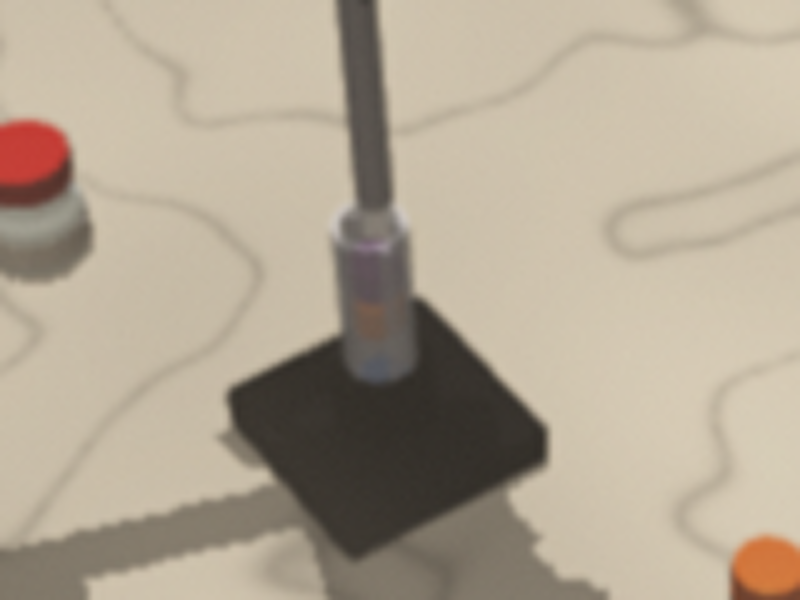

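The wrist crop shows the tip to the right of and below the mouth's centre, (453,372) against (416,328). In the side view the tip is just above the mouth. I'll compute the offset.

```bash
python3 - <<'E'
from h import *
d=np.load("w6.npz");p=imaging.camera_params("wrist");p["origin"]=d["o"];p["orientation"]=d["R"]
c=lambda x,y:(240+x/5.714,170+y/5.71)
m=onz(p,c(416,328),125);t=onz(p,c(453,371),d["tip"][2]);print(m,t,m-t,d["tip"])
E
python3 d.py 546.2 135.2 279
```

```text
[546.54781306 134.67003151 125.        ] [547.37060943 130.32445871 139.08278669] [ -0.82279637   4.3455728  -14.08278669] [546.69398175 131.28820865 139.08278669]
clock 7.12 pos [547.4 131.6 279.7] shift [ 0.7 -3.8 -0.4] turn [ 0.     -0.0048 -0.0024] F [ 0.2  1.2 -1. ] open 25.1
```

```bash
python3 -m handwheel '[0,-2,-0.2,0,-0.0048,-0.0024,1,0,-2,-0.2,0,0,0,1,0,0,0,0,0,0,1]'; 
python3 - <<'E'
from h import *
im=imaging.read_camera("wrist")
o=readout.get_obs();p=imaging.camera_params("wrist");im=imaging.read_camera("wrist");cv2.imwrite("pics/w7.png",cv2.resize(im[170:270,240:380,::-1],(800,571),interpolation=cv2.INTER_CUBIC))
R=np.array(o["orientation"]);tip=o["eef_pos"]+R[:,0]*138.5
print("tip",tip,proj(p,tip))
E
python3 d.py 546 135.5 274
```

```text
clock: 7.37
eef_pos: [546.9, 135.6, 281.4]
orientation: [[0.002, 0.419, -0.908], [0.0, -0.908, -0.419], [-1.0, 0.001, -0.002]]
wrist_force: [0.8, 0.1, -1.1]
opening: 24.5
tip [547.29329039 135.53073653 142.97557452] [317.48712599 235.29325   ]
clock 7.47 pos [546.9 135.4 281.3] shift [ 7.3 -0.5  0.8] turn [ 0.     -0.0021 -0.0009] F [ 0.1 -0.9 -1.3] open 24.9
```

View pics/w7.png

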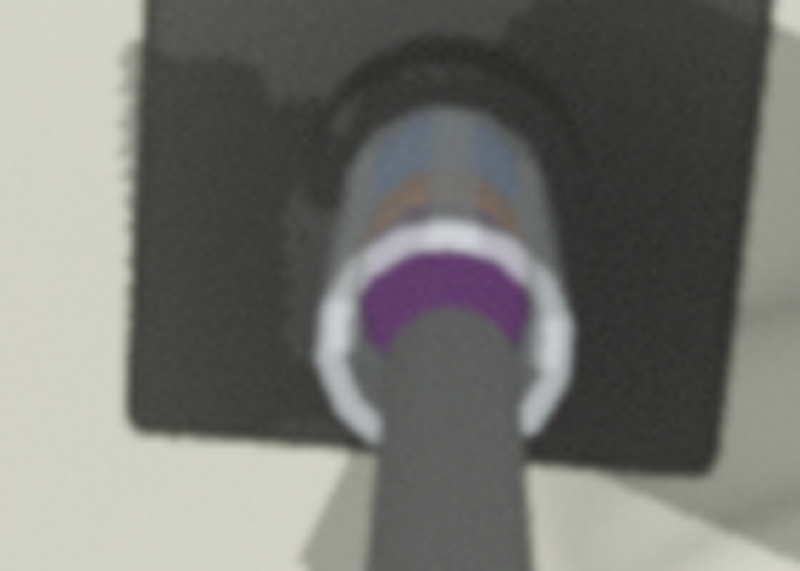

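Now about 1 mm off; I'll apply the small correction and descend.

```bash
python3 -m handwheel '[4,-1,0.4,0,-0.002,-0.001,1,6,0,0,0,0,0,1,6,0,0,0,0,0,1,5,0,0,0,0,0,1,2,0,0,0,0,0,1]';python3 d.py 546 135.5 250
```

```text
clock: 7.88
eef_pos: [546.4, 136.5, 257.0]
orientation: [[0.002, 0.42, -0.908], [0.0, -0.908, -0.42], [-1.0, 0.001, -0.002]]
wrist_force: [0.1, 0.2, -1.5]
opening: 24.5
clock 7.88 pos [546.4 136.5 257. ] shift [7.  0.7 0.7] turn [ 0.     -0.0016 -0.0006] F [ 0.1  0.2 -1.5] open 24.5
```

```bash
python3 -m handwheel '[4,0.4,0.6,0,-0.0016,-0.0006,1,4,0,0,0,0,0,1,2,0,0,0,0,0,1,0,0,0,0,0,0,1]';python3 d.py 546 135.5 240
```

```text
clock: 8.22
eef_pos: [545.4, 135.7, 244.4]
orientation: [[-0.002, 0.42, -0.908], [-0.0, -0.908, -0.42], [-1.0, -0.001, 0.002]]
wrist_force: [0.1, 0.5, -1.2]
opening: 25.2
clock 8.22 pos [545.4 135.7 244.4] shift [ 4.4  0.4 -0.5] turn [-0.      0.0021  0.0008] F [ 0.1  0.5 -1.2] open 25.2
```

```bash
python3 -m handwheel '[3,0.3,-0.4,0,0.002,0.0008,1,3,0,0,0,0,0,1,2,0,0,0,0,0,1]';python3 d.py 545.8 135.5 230;python3 -m handwheel '[3,0,0,0,0,0,1,3,0,0,0,0,0,1,2,0,0,0,0,0,1]';python3 d.py 545.8 135.5 225
```

```text
clock: 8.47
eef_pos: [546.7, 135.6, 237.9]
orientation: [[0.002, 0.42, -0.908], [0.0, -0.908, -0.42], [-1.0, 0.001, -0.002]]
wrist_force: [-2.3, -1.1, 5.1]
opening: 24.8
clock 8.47 pos [546.7 135.6 237.9] shift [ 7.9 -0.3  0.9] turn [ 0.     -0.0022 -0.0009] F [-2.3 -1.1  5.1] open 24.8
clock: 8.72
eef_pos: [546.7, 135.6, 230.5]
orientation: [[0.003, 0.42, -0.908], [-0.0, -0.908, -0.42], [-1.0, 0.001, -0.003]]
wrist_force: [-2.4, 0.3, 4.3]
opening: 24.8
clock 8.72 pos [546.7 135.6 230.5] shift [ 5.5 -0.3  0.9] turn [ 0.     -0.0026 -0.0014] F [-2.4  0.3  4.3] open 24.8
```

```bash
python3 -m handwheel '[3,-0.2,0.8,0,-0.0026,-0.0014,1,3,0,0,0,0,0,1,1.5,0,0,0,0,0,1]';python3 d.py 546 135.5 220;python3 -m handwheel '[2,0,0.3,0,0,0,1,2,0,0,0,0,0,1,1,0,0,0,0,0,1]';python3 d.py 546 135.5 215
```

```text
clock: 8.97
eef_pos: [546.7, 135.5, 223.2]
orientation: [[0.002, 0.42, -0.908], [0.0, -0.908, -0.42], [-1.0, 0.001, -0.002]]
wrist_force: [-2.0, -0.4, 5.5]
opening: 24.7
clock 8.97 pos [546.7 135.5 223.2] shift [ 3.2 -0.3  0.7] turn [ 0.     -0.0023 -0.0008] F [-2.  -0.4  5.5] open 24.7
clock: 9.22
eef_pos: [546.6, 135.4, 217.8]
orientation: [[0.003, 0.42, -0.908], [0.0, -0.908, -0.42], [-1.0, 0.001, -0.003]]
wrist_force: [-1.6, -0.2, 4.8]
opening: 25.0
clock 9.22 pos [546.6 135.4 217.8] shift [ 2.8 -0.4  0.5] turn [ 0.     -0.0027 -0.0009] F [-1.6 -0.2  4.8] open 25.0
```

```bash
for i in 1; do python3 -m handwheel '[1.2,0,0.3,0,-0.002,-0.001,1,1.2,0,0,0,0,0,1]';done|grep -E "eef|force"; python3 -m handwheel '[1.2,0,0.3,0,-0.002,-0.001,1,1.2,0,0,0,0,0,1]'|grep -E "eef|force";python3 -m handwheel '[1.2,0,0.3,0,-0.002,-0.001,1,1.2,0,0,0,0,0,1]'|grep -E "clock|eef|force"; python3 d.py 546 135.5 215
```

```text
eef_pos: [546.7, 135.3, 215.5]
wrist_force: [-1.7, -0.4, 4.0]
eef_pos: [546.9, 135.3, 213.2]
wrist_force: [-1.9, 0.1, 5.0]
clock: 9.72
eef_pos: [547.1, 135.2, 211.2]
wrist_force: [-1.9, -0.8, 15.8]
clock 9.72 pos [547.1 135.2 211.2] shift [-3.8 -0.7  0.9] turn [-0.      0.0001  0.0014] F [-1.9 -0.8 15.8] open 24.6
```

```bash
python3 -m handwheel '[0.2,0,0,0,0,0,1]'|grep -E "clock|eef|force"; python3 -m handwheel '[0.2,0,0,0,0,0,1]'|grep -E "clock|eef|force"
```

```text
clock: 9.8
eef_pos: [547.3, 135.2, 211.2]
wrist_force: [-2.3, -0.4, 6.7]
clock: 9.88
eef_pos: [547.3, 135.2, 211.3]
wrist_force: [-1.8, 0.7, 6.0]
```

```bash
python3 -m handwheel '[0.8,0,0.2,0,0,0,1]'|grep -E "clock|eef|force"; python3 -m handwheel '[1.0,0,0.2,0,0,0,1]'|grep -E "clock|eef|force";python3 -m handwheel '[1.0,0,0.2,0,0,0,1]'|grep -E "clock|eef|force"
```

```text
clock: 9.97
eef_pos: [547.3, 135.2, 211.2]
wrist_force: [-3.0, 0.9, 12.5]
clock: 10.05
eef_pos: [547.4, 135.3, 211.2]
wrist_force: [-4.3, -0.2, 12.0]
clock: 10.13
eef_pos: [547.4, 135.3, 211.2]
wrist_force: [-3.8, 0.4, 11.4]
```

```bash
python3 d.py 546 135.5 211; python3 -m handwheel '[1.4,0,0.5,0,0,0,1]'|grep -E "clock|eef|force"; python3 -m handwheel '[1.5,0,0.5,0,0,0,1]'|grep -E "clock|eef|force|ori";python3 d.py 546 135.5 211
```

```text
clock 10.13 pos [547.4 135.3 211.2] shift [ 0.2 -0.8  1.2] turn [ 0.     -0.0019  0.0011] F [-3.8  0.4 11.4] open 24.6
clock: 10.22
eef_pos: [547.3, 135.2, 211.1]
wrist_force: [-3.8, 1.1, 14.9]
clock: 10.3
eef_pos: [547.3, 135.2, 211.2]
orientation: [[0.003, 0.42, -0.907], [0.002, -0.907, -0.42], [-1.0, -0.001, -0.004]]
wrist_force: [-4.5, 0.3, 14.5]
clock 10.3 pos [547.3 135.2 211.2] shift [ 0.2 -0.8  1. ] turn [ 0.     -0.004   0.0007] F [-4.5  0.3 14.5] open 24.7
```

```bash
python3 -m handwheel '[1.8,0,0.5,0,0,0,1,1.8,0,0.5,0,0,0,1]'|grep -E "clock|eef|force"; python3 -m handwheel '[1.8,0,0.5,0,0,0,1,1.8,0,0.5,0,0,0,1,1.8,0,0.5,0,0,0,1,1.8,0,0.5,0,0,0,1]'|grep -E "clock|eef|force"
```

```text
clock: 10.47
eef_pos: [547.2, 135.2, 211.1]
wrist_force: [-4.1, 0.8, 16.4]
clock: 10.8
eef_pos: [546.7, 135.1, 211.1]
wrist_force: [-5.6, 1.8, 15.7]
```

```bash
python3 -m handwheel '[2.0,0,0,0,0,0,1,2.0,0,0,0,0,0,1,2.0,0,0,0,0,0,1,2.0,0,0,0,0,0,1]'|grep -E "clock|eef|force"; python3 -m handwheel '[2.0,0,0,0,0,0,1,2.0,0,0,0,0,0,1,2.0,0,0,0,0,0,1,2.0,0,0,0,0,0,1]'|grep -E "clock|eef|force"
```

```text
clock: 11.13
eef_pos: [547.4, 135.5, 211.1]
wrist_force: [-7.3, -0.0, 17.7]
clock: 11.47
eef_pos: [547.7, 135.8, 211.1]
wrist_force: [-6.7, 0.2, 18.0]
```

```bash
python3 -m handwheel '[1.9,0,0.3,0,0,0,1,1.9,0,0.3,0,0,0,1,1.9,0,0.3,0,0,0,1,1.9,0,0.3,0,0,0,1,1.9,0,0.3,0,0,0,1,1.9,0,0.3,0,0,0,1,1.9,0,0.3,0,0,0,1,1.9,0,0.3,0,0,0,1]'|grep -E "clock|eef|force|ori"; python3 -m handwheel '[1.9,0,0.3,0,0,0,1,1.9,0,0.3,0,0,0,1,1.9,0,0.3,0,0,0,1,1.9,0,0.3,0,0,0,1]'|grep -E "clock|eef|force"
python3 - <<'E'
from h import *
im=imaging.read_camera("wrist");cv2.imwrite("pics/w8.png",im[:,:,::-1])
im=imaging.read_camera("side");cv2.imwrite("pics/s8.png",cv2.resize(im[100:280,170:410,::-1],(800,600),interpolation=cv2.INTER_CUBIC))
E
python3 d.py 546 135.5 211
```

```text
clock: 12.13
eef_pos: [546.8, 135.6, 211.1]
orientation: [[0.018, 0.424, -0.905], [0.003, -0.905, -0.424], [-1.0, 0.005, -0.018]]
wrist_force: [-5.9, -1.1, 17.0]
clock: 12.47
eef_pos: [546.4, 135.6, 211.1]
wrist_force: [-6.3, -0.1, 16.9]
clock 12.57 pos [546.4 135.6 211.1] shift [ 0.1 -0.1  0.5] turn [ 0.     -0.0203 -0.0057] F [-5.7  0.8 16.3] open 24.9
```

View pics/w8.png

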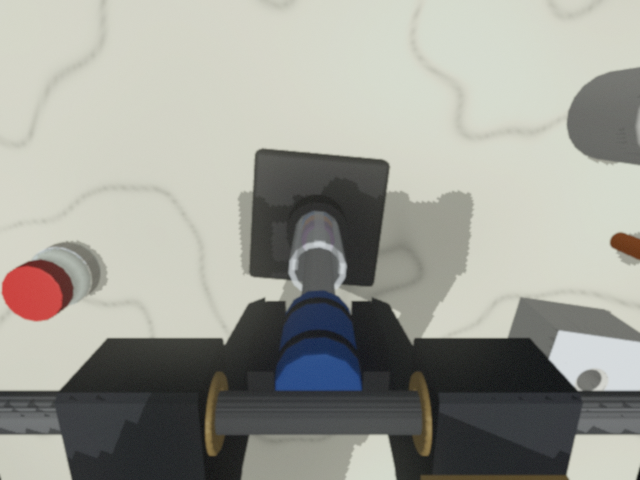

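View pics/s8.png

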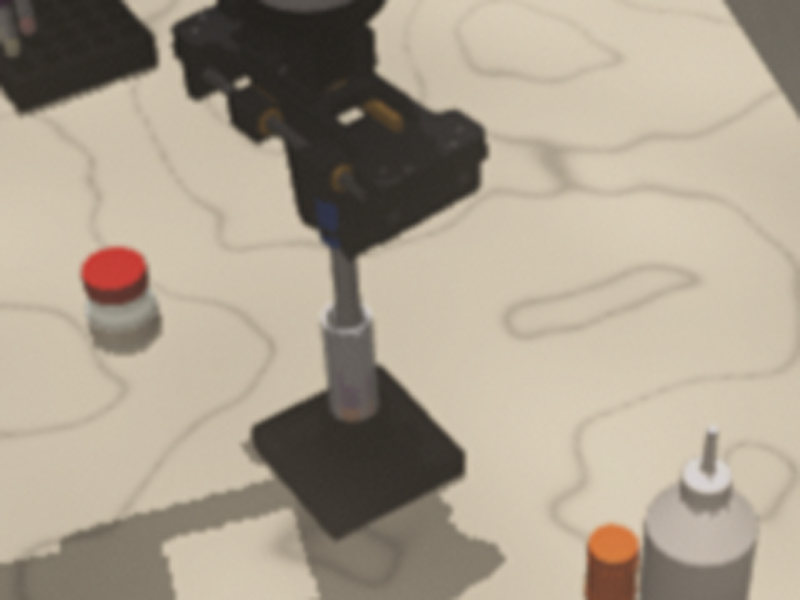

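The push is done: z stayed at 211.1 under load, and the reading plus rod weight gave about 17–19 N from 10.4 to 12.5 s. The side view shows purple low and directly on orange at the sleeve. Next I'll unload and withdraw straight up.

```bash
python3 -m handwheel '[-0.5,0,0,0,-0.01,-0.003,1,-3,0,0.3,0,-0.01,-0.003,1,-5,0,0,0,0,0,1,-8,0,0,0,0,0,1]'|grep -E "clock|eef|force|ori"; python3 d.py 546 135.5 300
```

```text
clock: 12.9
eef_pos: [544.4, 135.3, 225.3]
orientation: [[-0.006, 0.425, -0.905], [-0.0, -0.905, -0.425], [-1.0, -0.002, 0.006]]
wrist_force: [-0.3, 0.7, -1.5]
clock 12.9 pos [544.4 135.3 225.3] shift [-74.7   0.3  -1.1] turn [-0.      0.0058  0.0025] F [-0.3  0.7 -1.5] open 24.7
```

```bash
python3 -m handwheel '[-8,0.3,-1,0,0.0058,0.0025,1,-12,0,0,0,0,0,1,-14,0,0,0,0,0,1]'|grep -E "clock|eef|force"; python3 d.py 546 135.5 305; python3 -m handwheel '[-14,0,0,0,0,0,1,-16,0,0,0,0,0,1,-16,0,0,0,0,0,1,-5,0,0,0,0,0,1,0,0,0,0,0,0,1]'|grep -E "clock|eef|force"; 
python3 - <<'E'
from h import *
im=imaging.read_camera("wrist");cv2.imwrite("pics/w9.png",im[:,:,::-1])
im=imaging.read_camera("side");cv2.imwrite("pics/s9.png",cv2.resize(im[100:280,170:410,::-1],(800,600),interpolation=cv2.INTER_CUBIC))
E
python3 d.py 546 135.5 305
```

```text
clock: 13.15
eef_pos: [544.4, 135.3, 259.4]
wrist_force: [-0.2, -0.8, -1.2]
clock 13.15 pos [544.4 135.3 259.4] shift [-45.6   0.4  -1.4] turn [-0.      0.0036  0.0015] F [-0.2 -0.8 -1.2] open 24.9
clock: 13.57
eef_pos: [545.9, 135.4, 320.1]
wrist_force: [0.1, 0.5, -0.4]
clock 13.67 pos [545.5 135.4 318.6] shift [13.6  0.1 -0.5] turn [ 0.     -0.0023 -0.0009] F [-0.3  0.4 -1.2] open 24.9
```

View pics/w9.png

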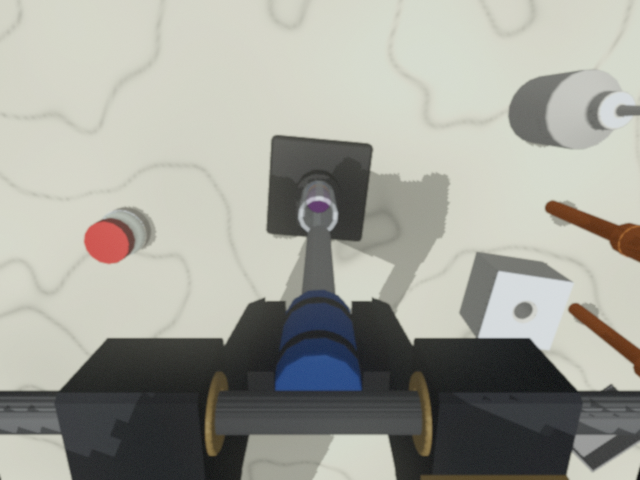

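View pics/s9.png

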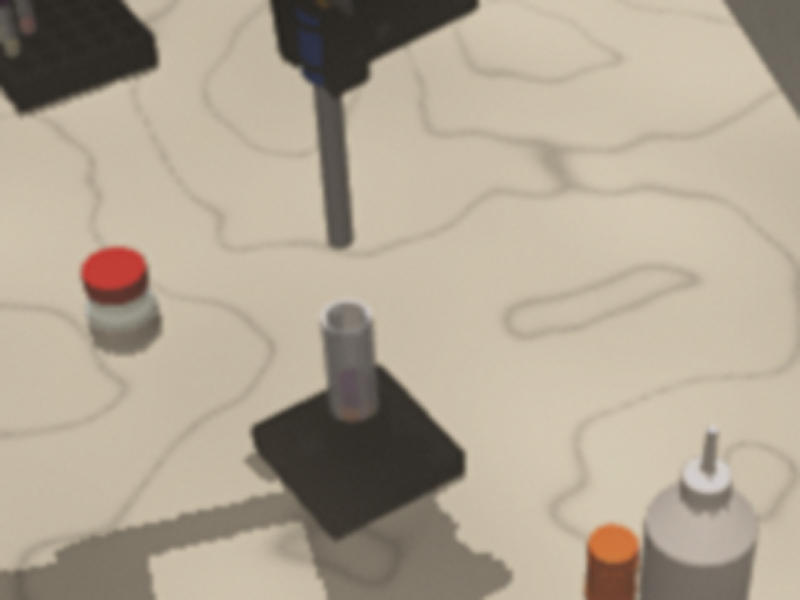

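The plugs stay down after withdrawal: purple sits above a sliver of orange at the sleeve, with no gap, which fits a stop near 40 mm. Now back to the stand.

```bash
python3 d.py 529 -99.2 310; python3 -m handwheel '[1,26,14,0,-0.002,-0.001,1,1,28,16,0,0,0,1,1,28,16,0,0,0,1,1,28,16,0,0,0,1,1,28,16,0,0,0,1,1,28,16,0,0,0,1,0,20,11,0,0,0,1,0,10,5,0,0,0,1]'|grep -E "clock|eef|force"; 
python3 d.py 529 -99.2 310; python3 -c "
from h import *
imaging.read_camera('side')";python3 d.py 529 -99.2 300
```

```text
clock 13.67 pos [545.5 135.4 318.6] shift [  8.5 205.3 114.6] turn [ 0.     -0.0023 -0.0009] F [-0.3  0.4 -1.2] open 24.9
clock: 14.33
eef_pos: [524.4, -93.2, 301.6]
wrist_force: [0.5, 0.3, -0.4]
clock 14.33 pos [524.4 -93.2 301.6] shift [-8.5  7.3 -1.4] turn [-0.      0.0104  0.0109] F [ 0.5  0.3 -0.4] open 24.9
clock 14.38 pos [524.4 -94.2 301.4] shift [ 1.3  6.5 -2. ] turn [-0.      0.0112  0.0105] F [-0.3 -0.8 -1.7] open 25.1
```

```bash
python3 -m handwheel '[5,3.5,-1,0,0.006,0.005,1,12,3,-1,0,0.005,0.005,1,18,0,0,0,0,0,1,18,0,0,0,0,0,1,12,0,0,0,0,0,1,5,0,0,0,0,0,1,0,0,0,0,0,0,1]'|grep -E "clock|eef|force"; 
python3 - <<'E'
from h import *
im=imaging.read_camera("wrist")
im=imaging.read_camera("wrist");cv2.imwrite("pics/w10.png",im[:,:,::-1])
E
python3 d.py 529 -99.2 210
```

```text
clock: 14.97
eef_pos: [529.3, -93.5, 223.8]
wrist_force: [-0.3, 0.3, 0.1]
clock 15.07 pos [529.9 -94.  225.4] shift [15.3  4.3  3.1] turn [ 0.     -0.0023  0.0027] F [ 1.2 -0.2 -0.7] open 25.1
```

View pics/w10.png

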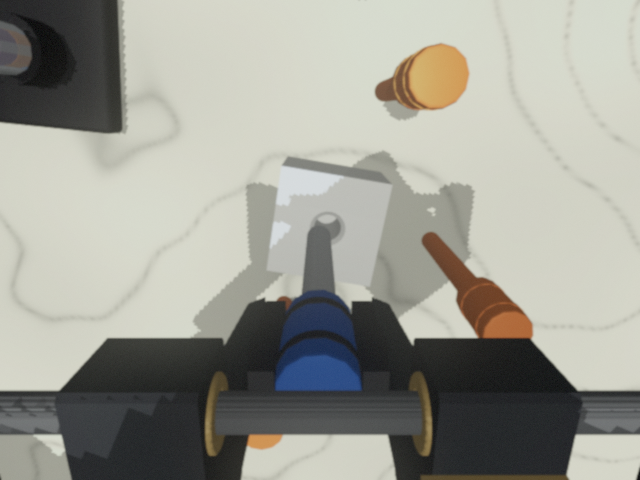

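```bash
python3 -m handwheel '[3,2.2,1.6,0,-0.0023,0.0027,1,4,2,1.5,0,0,0,1,3,0,0,0,0,0,1,0,0,0,0,0,0,1]'|grep -E "clock|eef|force"; 
python3 - <<'E'
from h import *
im=imaging.read_camera("wrist")
o=readout.get_obs();p=imaging.camera_params("wrist");im=imaging.read_camera("wrist");cv2.imwrite("pics/w11.png",cv2.resize(im[190:290,250:390,::-1],(800,571),interpolation=cv2.INTER_CUBIC))
R=np.array(o["orientation"]);tip=o["eef_pos"]+R[:,0]*138.5;print(tip);np.savez("w11.npz",im=im,o=p["origin"],R=p["orientation"],tip=tip)
E
python3 d.py 529 -99.2 210
```

```text
clock: 15.4
eef_pos: [530.8, -99.5, 217.6]
wrist_force: [-0.5, 0.7, -0.1]
[ 531.70316213 -100.02733769   79.40666027]
clock 15.5 pos [530.9 -99.6 218. ] shift [ 8.  -1.2  1.6] turn [ 0.     -0.0039 -0.005 ] F [ 0.5  1.3 -1.2] open 24.6
```

View pics/w11.png

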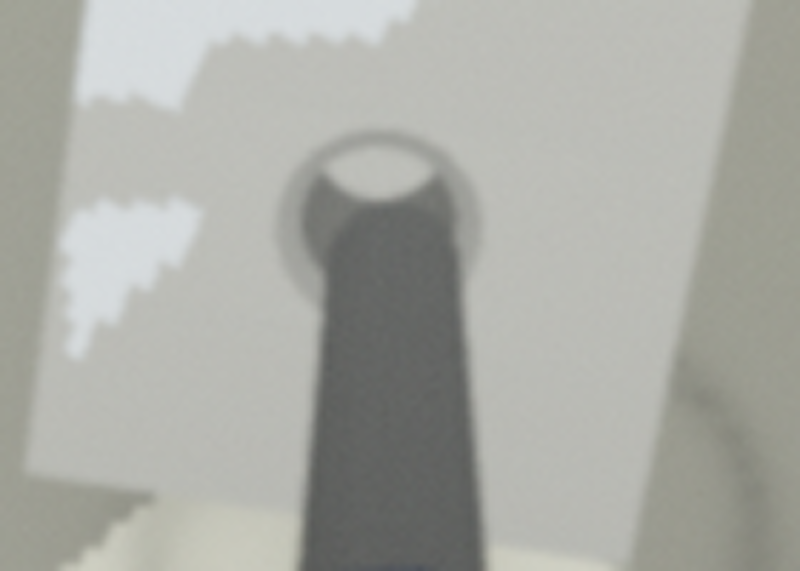

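The hole's chamfer ring is centred at crop (379,226) and the tip at (392,264). I'll compute the offset.

```bash
python3 - <<'E'
from h import *
d=np.load("w11.npz");p=imaging.camera_params("wrist");p["origin"]=d["o"];p["orientation"]=d["R"]
c=lambda x,y:(250+x/5.714,190+y/5.71)
m=onz(p,c(379,226),60);t=onz(p,c(392,264),d["tip"][2]);print(m,t,m-t,d["tip"])
E
```

```text
[ 529.86348274 -100.05491103   60.        ] [ 531.43014805 -100.90700995   79.40666027] [ -1.56666531   0.85209892 -19.40666027] [ 531.70316213 -100.02733769   79.40666027]
```

```bash
python3 -m handwheel '[2,-1.2,1.2,0,-0.004,-0.005,1,5,0,0,0,0,0,1,5,0,0,0,0,0,1,0,0,0,0,0,0,1]'|grep -E "clock|eef|force"; python3 d.py 529.4 -99.1 195
```

```text
clock: 15.83
eef_pos: [529.6, -99.4, 205.8]
wrist_force: [0.4, -0.2, -1.2]
clock 15.83 pos [529.6 -99.4 205.8] shift [10.8 -0.3  0.1] turn [ 0.     -0.0007 -0.0008] F [ 0.4 -0.2 -1.2] open 24.6
```

```bash
python3 -m handwheel '[4,-0.3,0.1,0,0,0,1,5,0,0,0,0,0,1,5,0,0,0,0,0,1]'|grep -E "clock|eef|force"; python3 d.py 529.4 -99.1 185;python3 -m handwheel '[4,0,0,0,0,0,1,5,0,0,0,0,0,1]'|grep -E "clock|eef|force"; python3 d.py 529.4 -99.1 170
```

```text
clock: 16.08
eef_pos: [529.7, -99.2, 191.1]
wrist_force: [0.3, -0.1, -0.7]
clock 16.08 pos [529.7 -99.2 191.1] shift [ 6.1 -0.3  0.3] turn [ 0.     -0.0015 -0.0016] F [ 0.3 -0.1 -0.7] open 25.0
clock: 16.25
eef_pos: [529.6, -99.2, 180.8]
wrist_force: [-0.8, 0.4, -1.1]
clock 16.25 pos [529.6 -99.2 180.8] shift [10.8 -0.2  0.1] turn [ 0.     -0.0011 -0.0012] F [-0.8  0.4 -1.1] open 24.7
```

In the hole, with no contact force.

```bash
python3 -m handwheel '[5,-0.2,0.1,0,-0.001,-0.001,1,6,0,0,0,0,0,1,6,0,0,0,0,0,1]'|grep -E "clock|eef|force"; python3 d.py 529.4 -99.1 150;python3 -m handwheel '[4,0,0,0,0,0,1,2.5,0,0,0,0,0,1,1,0,0,0,0,0,1]'|grep -E "clock|eef|force"; python3 d.py 529.4 -99.1 148.5
```

```text
clock: 16.5
eef_pos: [529.4, -99.0, 162.0]
wrist_force: [-0.3, 0.1, -0.3]
clock 16.5 pos [529.4 -99.  162. ] shift [12.   0.1  0. ] turn [ 0.      0.0001 -0.    ] F [-0.3  0.1 -0.3] open 24.4
clock: 16.75
eef_pos: [528.5, -98.6, 151.8]
wrist_force: [-0.3, 0.7, -1.6]
clock 16.75 pos [528.5 -98.6 151.8] shift [ 3.3  0.8 -0.6] turn [-0.      0.0019  0.002 ] F [-0.3  0.7 -1.6] open 25.1
```

```bash
python3 -m handwheel '[1,0.6,-0.5,0,0.002,0.002,1,1,0,0,0,0,0,1,0.8,0,0,0,0,0,1]'|grep -E "clock|eef|force"; python3 -m handwheel '[0.6,0,0,0,0,0,1,0.6,0,0,0,0,0,1]'|grep -E "clock|eef|force"; python3 d.py 529.4 -99.1 148.5
```

```text
clock: 17.0
eef_pos: [529.4, -99.1, 148.8]
wrist_force: [0.5, -1.0, -1.6]
clock: 17.17
eef_pos: [529.8, -99.2, 148.3]
wrist_force: [-3.4, 1.2, 6.1]
clock 17.17 pos [529.8 -99.2 148.3] shift [-0.2 -0.2  0.3] turn [ 0.     -0.0011 -0.0009] F [-3.4  1.2  6.1] open 24.5
```

On the floor at 148.3, the same as at the grasp. Relax, then open part way.

```bash
python3 -m handwheel '[0,-0.1,0.3,0,-0.001,-0.001,1,0,0,0,0,0,0,0.2,0,0,0,0,0,0,-0.2,0,0,0,0,0,0,-0.2,0,0,0,0,0,0,-0.2]'; python3 - <<'E'
from h import *
im=imaging.read_camera("wrist");cv2.imwrite("pics/w12.png",im[:,:,::-1])
E
python3 d.py 529.4 -99.1 200
```

```text
clock: 17.58
eef_pos: [530.2, -99.6, 149.2]
orientation: [[0.002, 0.435, -0.901], [-0.001, -0.901, -0.435], [-1.0, 0.002, -0.002]]
wrist_force: [0.4, -0.2, -0.4]
opening: 49.2
clock 17.63 pos [530.2 -99.6 149.2] shift [-50.8  -0.7   0.5] turn [ 0.     -0.0016 -0.0018] F [ 0.  -0.3 -0.7] open 51.9
```

View pics/w12.png

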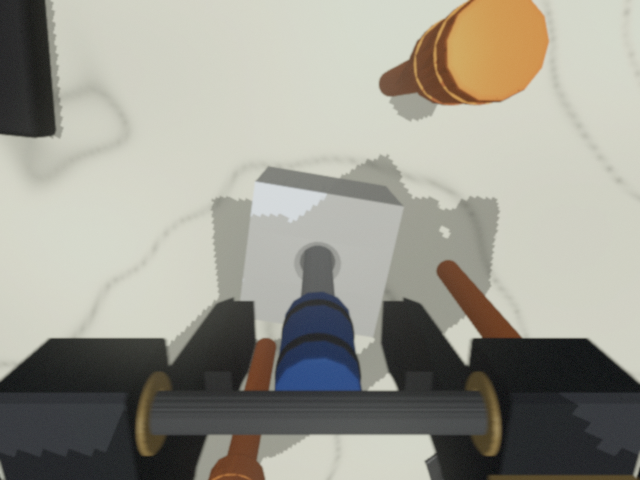

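The rod stands free in the hole between the open fingers. Retreat straight up, then check.

```bash
python3 -m handwheel '[-8,-0.5,0.4,0,0,0,-0.2,-15,0,0,0,0,0,-0.2,-20,0,0,0,0,0,-0.2,-20,0,0,0,0,0,-0.2,-25,0,0,0,0,0,-0.2,-25,0,0,0,0,0,-0.2,-20,0,0,0,0,0,-0.2,-8,0,0,0,0,0,-0.2]'; python3 -m handwheel '[0,12,20,0,0,0,-0.2,0,15,25,0,0,0,-0.2,0,15,25,0,0,0,-0.2,0,15,25,0,0,0,-0.2,0,10,20,0,0,0,-0.2,0,0,0,0,0,0,-0.2]'; python3 - <<'E'
from h import *
for c in ["side","top"]:
    im=imaging.read_camera(c);cv2.imwrite(f"pics/{c}f.png",im[:,:,::-1])
    h=cv2.cvtColor(im,cv2.COLOR_RGB2HSV);m=cv2.inRange(h,(100,100,50),(130,255,255));n,l,st,ce=cv2.connectedComponentsWithStats(m);print(c,[(np.round(ce[i],1),st[i].tolist()) for i in range(1,n) if st[i][4]>60])
S=cv2.imread("pics/sidef.png")
cv2.imwrite("pics/csf.png",cv2.resize(S[170:400,190:420],(600,600),interpolation=cv2.INTER_CUBIC))
E
```

```text
clock: 18.3
eef_pos: [526.9, -98.2, 296.3]
orientation: [[-0.004, 0.435, -0.901], [0.002, -0.901, -0.435], [-1.0, -0.004, 0.003]]
wrist_force: [0.6, -1.6, -0.5]
opening: 53.1
clock: 18.8
eef_pos: [451.4, -211.3, 300.5]
orientation: [[0.003, 0.44, -0.898], [-0.002, -0.898, -0.44], [-1.0, 0.003, -0.002]]
wrist_force: [-0.1, -0.7, -0.4]
opening: 52.8
side []
top [(array([560.5, 167.6]), [534, 158, 54, 20, 141]), (array([361. , 249.3]), [355, 244, 13, 12, 119])]
```

View pics/csf.png

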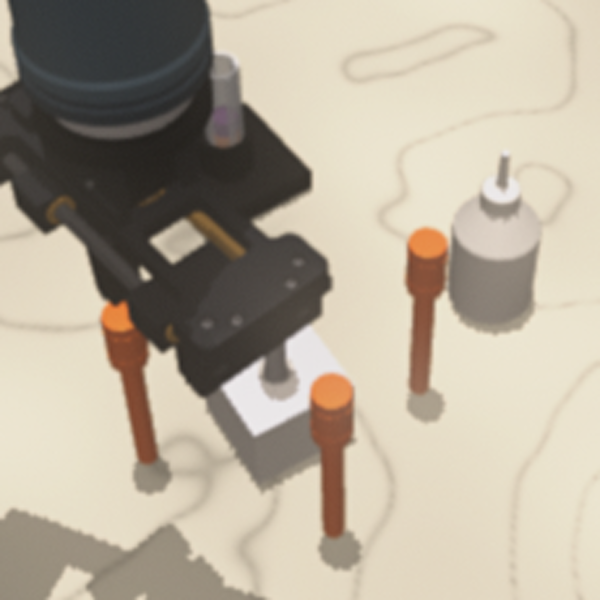

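View pics/topf.png

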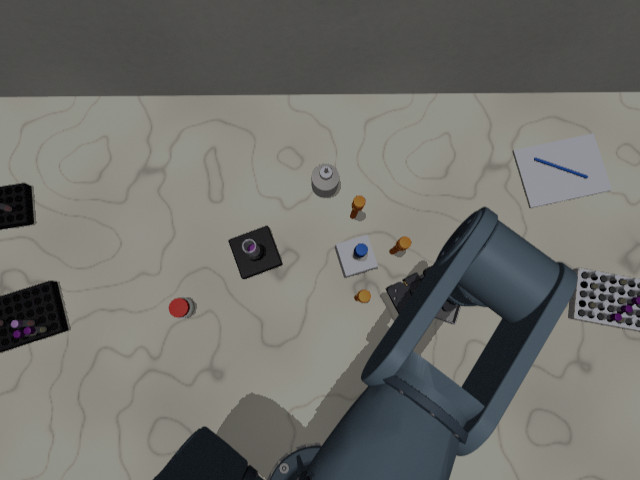

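The top view shows the blue handle at (361,249.3), matching the start (361.3,249.3), and the bystanders and orange rods are unmoved. I'll move clear for a last side check.

```bash
python3 -m handwheel '[0,17,25,0,0,0,-0.2,0,18,30,0,0,0,-0.2,0,18,30,0,0,0,-0.2,0,18,30,0,0,0,-0.2,0,18,30,0,0,0,-0.2,0,10,20,0,0,0,-0.2,0,0,0,0,0,0,-0.2]'|grep -E "clock|eef|force"; python3 - <<'E'
from h import *
im=imaging.read_camera("side");S=im[:,:,::-1]
h=cv2.cvtColor(im,cv2.COLOR_RGB2HSV);m=cv2.inRange(h,(100,100,50),(130,255,255));n,l,st,ce=cv2.connectedComponentsWithStats(m);print([(np.round(ce[i],1),st[i].tolist()) for i in range(1,n) if st[i][4]>30])
cv2.imwrite("pics/csf2.png",cv2.resize(S[170:400,190:420],(600,600),interpolation=cv2.INTER_CUBIC))
E
```

```text
clock: 19.48
eef_pos: [352.2, -369.4, 298.7]
wrist_force: [-1.3, -0.0, -0.8]
[(array([292.9, 272.2]), [286, 267, 14, 11, 121])]
```

View pics/csf2.png

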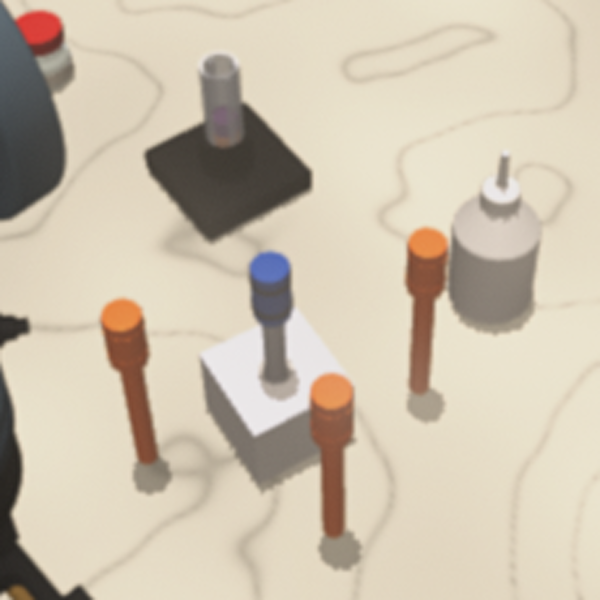

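The rod is back at exactly its starting pixel (292.9,272.2), upright and fully down. The plugs are low and together, and everything else is where it was.

```bash
python3 -c "
from bench import bot; print(bot.hand_in())"
```

```text
the job is handed in; nothing more can be done
None
```

The job is handed in, finished at about 19.5 s of the 58 s allowed. I took the blue-handled rod from its stand, pushed both plugs down to the stop, leaned on them, put the rod back and moved the arm clear.

**Push:** the load rose steeply at a TCP height of 211.1 mm, which puts the hidden stop at about 40 mm. The tool did not sink further under load. The wrist reading was 15.7–18.0 N for about 2 s. Adding roughly 1 N for the rod's weight, the load on the plugs was about 17–19 N. I only read the force at the end of each call, so a brief peak in between would not show; the highest reading was 18.0 N.

**Last checks:**
- **Plugs:** the side view shows purple sitting directly on a sliver of orange at the sleeve, with no visible gap. The lower plug is mostly hidden, so its seating is judged from the force rise and the rod's depth.
- **Rod:** it touched the hole's floor at the same height as at the grasp. Its handle is back at its starting pixel in both views, within 0.3 px.
- **Bystanders and orange look-alikes:** they look unmoved in the pictures. The dish was hidden by the arm in the last ones, but the arm never worked near it at bench height.

One thing was off: during the push there was a sideways force of up to about 7 N and a tool tilt of about 0.02 rad. I corrected the tilt while withdrawing the rod.

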